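# Shut the guard and start the harness tester

### The arm

A 6-joint arm with a two-finger parallel gripper is mounted at the origin on the work surface. World frame = base frame: x ahead of the robot, y to its left, z up, the work surface at z = 0. Lengths are in m, angles in degrees, forces in N, time in s.
With the tool pointing down it reaches from about 0.35 to 0.875 m from the base axis. Payload 4.2 kg.
Tool frame: the origin (TCP) lies at the very end of the fingers, on their centre line; the grasp point (between the pads) lies 19 mm behind it; z points along the fingers, y is the line along which they close (so a half turn about z gives the same grasp; the last joint's range is limited). The gripper opens to 87 mm and grips with 3 to 60 N. Pads are 19 mm wide; open, the fingers measure 117 mm over their backs; the gripper's body (75 mm by 190 mm) begins 51 mm behind the grasp point.
Start: joints at [-58.637, 22.042, 0.453, 0, -68.411, -14.817], TCP at [0.178, -0.599, 0.223] pointing down, gripper open.
Joint ranges: [-179.83, 179.83], [-69.29, 118.12], [-61.27, 80.66], [-181.25, 117.63], [-171.15, -9.14], [-177.46, 177.46]. Speed limits (degrees/s): [159.86, 159.86, 180, 180, 180, 180].

### API

Orientations are given as a 3x3 rotation matrix whose columns are the frame's x, y, z axes.
In Python, from station import monitor, cams, ticket gives the robot as it stands.
- The arm moves only by the tool drive_tool, never from a script. Its argument "moves" is a list of rows, each an object with "delta_pos": the shift along the tool's x, y, z in mm, a list of three; "turn": the turn about the tool's z in rad; "claw": the opening, from 0 (shut) to 1 (fully open). A call has 1 to 12 rows; each row shifts and turns the commanded pose from where the row before left it, along the tool's axes as they then stand; what a row does not reach is not made up. A row lasts 1/8 s, in which the tool goes at most 62.5 mm and 10.7 degrees, less where a joint would pass 70% of its speed; a pose out of reach is approached as far as the arm can. A call is refused whole if a number of a shift passes 62.5 or a number of a turn 0.188, either way. A call with a gripper value outside its range is refused whole. The fingers move at their own pace and stop on an object; the grip force is fixed at half the most. Time passes only in rows, so rows that do not move let the fingers close. It gives the time, the measured TCP pose, the force, the opening and the grip force at its end, in the units of the state.
- monitor.sense(): the state, without advancing time (a new reading comes with each control period).
- cams.capture(name): name is "scene" or "top"; returns a dict with "color" (400x640x3 uint8, red, green, blue), "range_z" (400x640 float32, m along the optical axis (not along the pixel's ray), 0 where there is no reading), "vertical_fov" (degrees; the focal length in pixels is half the picture's height over the tangent of half this angle, whatever the lens; pixels are square), "cx", "cy" (the principal point, pixels), "extrinsics" (4x4, takes a point from camera to world coordinates). Camera axes: x right, y down, z forward; pixel columns grow to the right and rows downward; lengths in m; the calibration is good to about 2 mm. A picture is of the moment at which its call begins.
- ticket.finish_job(): hands the job in; it is judged then, once.
The state is a dict: "time_s": time; "joints": joint angles; "joint_velocities": joint speeds; "effort": joint torques, N m; "tcp_pos": TCP position; "ee_rot": TCP orientation; "wrist_force": force on the tool from outside, world axes, zero at the start; "moment": the same for the moment, N m; "gripper_width": opening from 0.0 (shut) to 1.0 (fully open); "gripper_force": force on a finger pad.
Only numpy, scipy, OpenCV 4.12 (cv2) and the standard library are available. Lean on these libraries where they do the work, as an engineer would, in place of code of your own. Each camera call takes 0.05 s, during which the arm holds its last target. There are 200 camera calls.

### The job

Close the clear guard of the test fixture fully. Then turn the green start knob clockwise to its stop, hold it there a moment, and let it spring back. Do not turn the start knob while the guard is open, and leave the black mode knob and the loose things on the bench as they are.

Things in the scene. Friction and masses are not known exactly. Their poses are not given: they have to be found in the camera images.
- fixture: white open-topped test fixture with three connectors inside, fixed to the bench, 170 x 170 mm and 70 mm high; origin at the centre of its underside, z up, its front faces its own -x (towards the robot, give or take its yaw), the guard's hinge is along its far (+x) top edge
- guard (a joint): angle (rad) of the fixture's clear guard: a panel 170 x 170 x 6 mm with a flat yellow frame, hinged on the fixture's far top edge; 0 = fully shut, lying flat on the rim; it starts raised by 0.6 to 1.15, can open to 1.3, and a stiff hinge keeps it where it is left (some 2 to 4 N at the front edge moves it)
- guard_hinge (a point): middle of the hinge line, at the underside of the guard's far edge, 72 mm above the bench; fixed to the fixture: x points from the fixture's front to its back, the hinge line runs along y. The panel runs 170 mm from here, to -x when shut; its outer (upper) face is 8 mm above its underside over the yellow frame, 6 mm elsewhere
- guard_tab (a point): top middle of the orange tab that continues the guard beyond its free edge: 26 mm long, 80 mm wide, 10 mm thick, in the panel's plane; this point is 182 mm from the hinge line and 9 mm above the plane of the panel's underside; moves with the guard (z is the outward normal of its upper face)
- start_box: grey console fixed to the bench, 110 x 110 mm and 55 mm high, with the green start knob on top in its middle; origin at the centre of its underside
- start_knob (a joint): turn (rad) of the green start knob, clockwise seen from above; 0 = home, 1.2 = stop; a spring (about 0.18 N m at the stop) turns it back home when let go
- start_grip (a point): grip point of the green start knob: on its vertical axis, 90 mm above the bench, 11 mm below the top of its grip bar; the bar is 60 mm long along this point's x, 18 mm thick along its y and stands 34 mm above a disc 68 mm across (disc top 67 mm, bar top 101 mm above the bench); turns with the knob, z up; a white line on top marks the bar's +x half
- mode_box: grey console like the start console, fixed to the bench, carrying the black mode knob; origin at the centre of its underside
- mode_grip (a point): grip point of the black mode knob, which has the same shape and size as the start knob; it has no spring and is to be left alone
- mode_end (a point): end of the white line on top of the black mode knob, 30 mm from its axis, 101 mm above the bench; turns with the knob
- screwdriver: loose screwdriver, a bystander
- tape_roll: loose yellow roll core, 90 mm across and 25 mm high, a bystander
- parts_cup: loose steel bowl, 70 mm across and 60 mm high, a bystander
- bobbin: loose empty white bobbin, 90 mm across and 60 mm high, a bystander
- part_tray: loose blue tray, 80 x 140 x 45 mm, a bystander
- carton: loose cardboard carton, 90 x 110 x 70 mm, a bystander
- wrench: loose steel wrench lying flat, a bystander
There are look-alikes about, which are no part of the job. What is shaped like the start_box but pink is not meant.

How it is judged:
By the outcome, as a careful person would: the job done as asked, in the order asked, and still so for the second after the job is handed in, with the robot touching nothing.
It also fails if it takes over 64 s, if anything falls off the work surface, if the arm or the gripper's body presses on something with over 40 N, if the wrist force passes 120 N, or if a joint passes its speed limit or range.

## Working session

There is one attempt and no reset: what is moved stays moved. The work goes in short steps, Python scripts to look and compute and a tool call to move; the robot and the scene stay as the last step left them, time stands still between calls to the robot, and variables do not carry over. Pictures are saved under pics/ and viewed, at most 10 in all, crops included, and the job is handed in when it is done.

Besides the shell and the picture viewer there is one more tool, called after ">>>" by a JSON object that holds its "fn" and its "kwargs", one argument or row to a line. drive_tool: Moves the arm, as the interface text tells. Its arguments: {"type":"object","properties":{"moves":{"type":"array","items":{"type":"object","properties":{"delta_pos":{"type":"array","items":{"type":"number"}},"turn":{"type":"number"},"claw":{"type":"number"}}}}},"required":["moves"]}

```bash
mkdir -p pics
cat > h.py <<'E'
import numpy as np,cv2
from station import monitor,cams,ticket
def cap(n):
    d=cams.capture(n);c=d["color"];z=d["range_z"];h,w=z.shape
    f=h/2/np.tan(np.radians(d["vertical_fov"])/2)
    u,v=np.meshgrid(np.arange(w),np.arange(h))
    P=np.stack([(u-d["cx"])/f*z,(v-d["cy"])/f*z,z],-1)
    T=np.array(d["extrinsics"]);W=P@T[:3,:3].T+T[:3,3];W[z==0]=np.nan
    return c,W,d
def save(n,c): cv2.imwrite("pics/"+n,cv2.cvtColor(c,cv2.COLOR_RGB2BGR))
E
python3 - <<'E'
from h import *
for n in("scene","top"):
    c,W,d=cap(n);save(n+"0.png",c);np.savez(n+"0.npz",c=c,W=W);print(n,d["vertical_fov"],d["cx"],d["cy"],np.round(d["extrinsics"],3).tolist())
print(monitor.sense())
E
```

```text
scene 44.96076390108448 322.12255605535466 199.4475163068744 [[-0.283, 0.78, -0.558, 1.417], [0.959, 0.225, -0.171, 0.218], [-0.008, -0.584, -0.812, 1.287], [0.0, 0.0, 0.0, 1.0]]
top 48.94733032306926 321.5193061700594 201.24416427271933 [[0.002, -0.986, 0.169, 0.352], [-1.0, -0.006, -0.021, -0.021], [0.022, -0.169, -0.985, 1.453], [0.0, 0.0, 0.0, 1.0]]
{'time_s': 0.1, 'joints': array([-5.86374629e+01,  2.20850991e+01,  3.86662906e-01, -2.46592560e-02,
       -6.84122476e+01, -1.48157292e+01]), 'joint_velocities': array([-0.01424091, -0.18866418,  0.15540639,  0.14782321, -0.06376336,
        0.04379011]), 'effort': array([-3.79471458e-04, -3.91688776e+01,  1.87936610e+01,  4.23191920e+00,
        1.34757132e-02, -7.64615720e-05]), 'tcp_pos': array([ 0.17784314, -0.59858813,  0.22157749]), 'ee_rot': array([[-9.58632548e-01, -2.84645739e-01, -6.63664638e-04],
       [-2.84646493e-01,  9.58630754e-01,  1.85779747e-03],
       [ 1.07395200e-04,  1.96985493e-03, -9.99998054e-01]]), 'wrist_force': array([ 0.19285222, -0.1411423 , -0.12916453]), 'moment': array([ 0.05808712, -0.00982421,  0.00275341]), 'gripper_force': 0.0, 'gripper_width': 1.0023147381506292}
```

View pics/scene0.png

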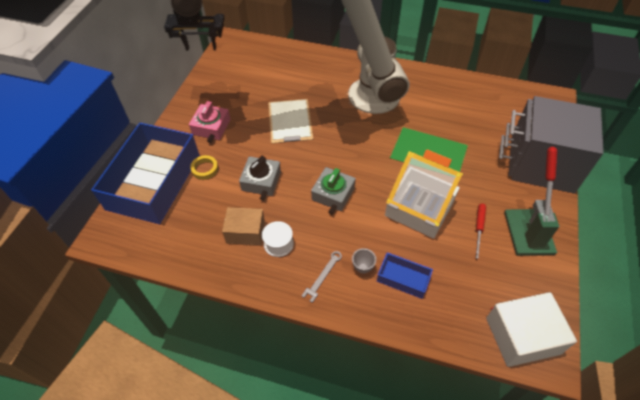

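View pics/top0.png

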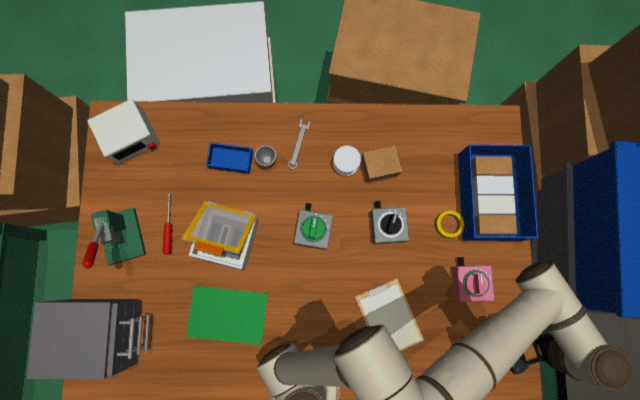

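The scene picture shows these candidates:
- **Green start knob:** scene (334,183), top (313,229), on a grey console.
- **Black mode knob:** top (391,223).
- **Pink look-alike:** top (476,283).
- **Fixture:** top (222,235), with its yellow-framed guard raised and the orange tab at about (208,248).

By the description I choose the green knob on the grey console and the white fixture. Next is one close crop plus measurements.

Run:
```python
from h import *
out=[]
for n,(x0,y0) in (("scene",(310,130)),("top",(180,190))):
    d=np.load(n+"0.npz");c,W=d["c"],d["W"]
    out.append(cv2.resize(c[y0:y0+75,x0:x0+160],None,fx=5,fy=4 if 0 else 3.9,interpolation=cv2.INTER_CUBIC))
    hsv=cv2.cvtColor(c,cv2.COLOR_RGB2HSV);H,S,V=hsv[...,0],hsv[...,1],hsv[...,2]
    reg=np.zeros(H.shape,bool);reg[y0:y0+75,x0:x0+160]=1
    for nm,m in(("orange",(H>5)&(H<15)&(S>190)&(V>150)&(W[...,2]>.08)),("yellow",(H>18)&(H<32)&(S>120)&(V>120)),("green",(H>45)&(H<80)&(S>120)&(W[...,2]>.05)),("white",(S<40)&(V>150))):
        m=m&reg&~np.isnan(W[...,0]);P=W[m]
        if len(P)<5: print(n,nm,len(P));continue
        print(n,nm,len(P),"mean",P.mean(0).round(4),"min",P.min(0).round(3),"max",P.max(0).round(3))
        if nm=="yellow":
            ct=P.mean(0);u,s,vt=np.linalg.svd(P-ct);print(" normal",vt[2].round(3),(s/len(P)**.5).round(4))
            vv,uu=np.nonzero(m);r=cv2.minAreaRect(np.stack([(P-ct)@vt[0],(P-ct)@vt[1]],1).astype(np.float32))
            print([ (ct+b[0]*vt[0]+b[1]*vt[1]).round(3).tolist() for b in cv2.boxPoints(r)])
        if nm=="green":
            t=P[P[:,2]>.093];print(" bar top",len(t),t.mean(0).round(4));q=t[:,:2]-t[:,:2].mean(0)
            u,s,vt=np.linalg.svd(q);print(" dir",vt[0],np.ptp(q@vt[0]),np.ptp(q@vt[1]))
            t=P[P[:,2]<.075];print(" disc",cv2.minEnclosingCircle(t[:,:2].astype(np.float32)))
save("crop0.png",np.vstack(out)[:600])
```

```text
scene orange 199 mean [0.4303 0.271  0.198 ] min [0.413 0.233 0.186] max [0.448 0.307 0.21 ]
scene yellow 700 mean [0.4336 0.2503 0.1335] min [ 0.138 -0.052 -0.007] max [0.545 0.377 0.211]
 normal [ 0.444  0.252 -0.86 ] [0.1104 0.0749 0.0408]
[[0.169, -0.046, -0.09], [0.137, 0.369, 0.015], [0.501, 0.351, 0.198], [0.533, -0.064, 0.093]]
scene green 209 mean [ 0.5072 -0.0208  0.0754] min [ 0.473 -0.057  0.061] max [0.534 0.008 0.108]
 bar top 42 [ 0.4965 -0.02    0.1   ]
 dir [0.99993604 0.01131038] 0.05906475364285785 0.013222651469078904
 disc ((0.5037904381752014, -0.02454865723848343), 0.03404001146554947)
scene white 1621 mean [0.4991 0.2247 0.1243] min [ 0.418 -0.084  0.05 ] max [0.551 0.358 0.177]
top orange 190 mean [0.4299 0.2722 0.199 ] min [0.414 0.234 0.187] max [0.448 0.311 0.211]
top yellow 739 mean [0.4968 0.256  0.1377] min [ 0.42   0.158 -0.005] max [0.6   0.406 0.193]
 normal [-0.652  0.141 -0.745] [0.0649 0.0637 0.0091]
[[0.642, 0.369, 0.032], [0.588, 0.144, 0.036], [0.419, 0.187, 0.193], [0.473, 0.412, 0.188]]
top green 410 mean [ 0.5005 -0.0237  0.0722] min [ 0.466 -0.062  0.051] max [0.54  0.011 0.109]
 bar top 92 [ 0.4976 -0.0232  0.1001]
 dir [-0.9871889   0.15955585] 0.05810962127274177 0.01788853819634146
 disc ((0.5023007988929749, -0.023794643580913544), 0.03834737837314606)
top white 715 mean [0.455  0.2494 0.0652] min [ 0.39  -0.072 -0.001] max [0.556 0.362 0.183]
```

View pics/crop0.png

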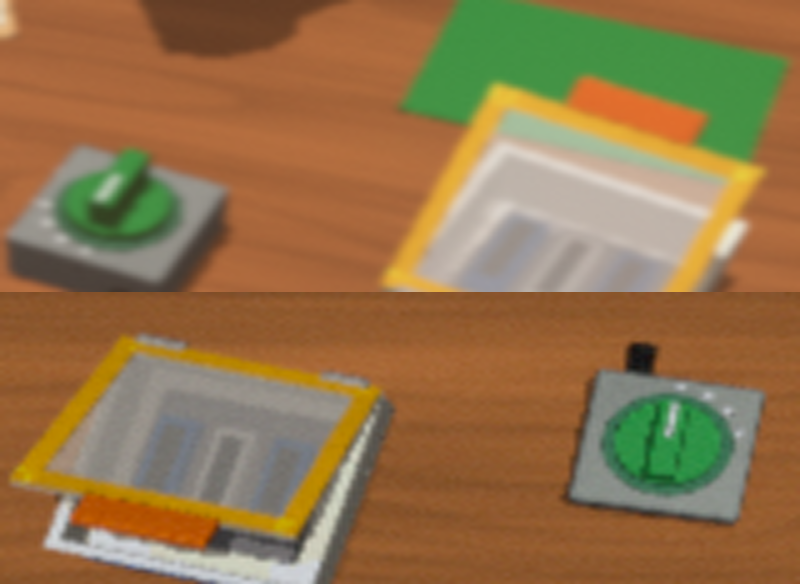

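Crop: the guard is raised with its orange tab at top (208,248), and the green knob's white line points away from the robot at top (314,217). The knob's grey console confirms it is the right one. I'll refine the plane and bar fit now.

Run:
```python
from h import *
from scipy.optimize import least_squares
Q=[];T=[]
for n,(x0,y0,x1,y1) in (("scene",(385,145,470,240)),("top",(180,198,262,258))):
    d=np.load(n+"0.npz");c,W=d["c"],d["W"]
    hsv=cv2.cvtColor(c,cv2.COLOR_RGB2HSV);H,S,V=[hsv[...,i] for i in range(3)]
    m=np.zeros(H.shape,bool);m[y0:y1,x0:x1]=1;m&=~np.isnan(W[...,0])
    P=W[m&(H>18)&(H<30)&(S>170)&(V>150)&(W[...,2]>.06)];O=W[m&(H>5)&(H<15)&(S>190)&(W[...,2]>.15)]
    Q.append(P);T.append(O)
    g=np.zeros(H.shape,bool)
    if n=="top": g[205:250,295:335]=1
    else: g[160:210,310:360]=1
    B=W[g&(H>45)&(H<85)&(S>90)&(W[...,2]>.092)|g&(S<90)&(W[...,2]>.094)]
    r=cv2.minAreaRect(B[:,:2].astype(np.float32));print(n,"bar",len(B),r,cv2.boxPoints(r).round(3).tolist())
    D=W[g&(H>45)&(H<85)&(W[...,2]<.071)&(W[...,2]>.062)]
    f=least_squares(lambda p:np.maximum(0,np.hypot(*(D[:,:2]-p).T)-.034)*1e3,[.5,-.02]);print(" disc",f.x)
P=np.vstack(Q);rng=np.random.default_rng(0);best=None
for _ in range(500):
    a,b,e=P[rng.choice(len(P),3,False)];k=np.cross(b-a,e-a);k/=np.linalg.norm(k)+1e-12
    i=abs((P-a)@k)<.004
    if best is None or i.sum()>best.sum():best=i
I=P[best];ct=I.mean(0);k=np.linalg.svd(I-ct)[2][2];k*=np.sign(k[2])
print("n",k,len(I),len(P),"ang",np.arccos(k[2]))
h=np.cross(k,[0,0,1]);h/=np.linalg.norm(h);s=np.cross(h,k) # s along slope
r=cv2.minAreaRect(np.stack([(I-ct)@h,(I-ct)@s],1).astype(np.float32));print(r)
print([(ct+b[0]*h+b[1]*s).round(4).tolist() for b in cv2.boxPoints(r)])
print("h",h,"yaw",np.degrees(np.arctan2(h[1],h[0])));print([t.mean(0).round(4) for t in T])
```

```text
scene bar 94 ((0.5032973289489746, -0.02517884224653244), (0.019997620955109596, 0.06140311434864998), 80.8684310913086) [[0.47099998593330383, -0.029999999329447746], [0.5320000052452087, -0.03999999910593033], [0.5350000262260437, -0.019999999552965164], [0.4749999940395355, -0.009999999776482582]]
 disc [ 0.501054   -0.02388941]
top bar 114 ((0.5016869306564331, -0.023742835968732834), (0.017887050285935402, 0.05896443873643875), 80.81538391113281) [[0.47099998593330383, -0.02800000086426735], [0.5289999842643738, -0.03700000047683716], [0.5320000052452087, -0.019999999552965164], [0.4740000069141388, -0.009999999776482582]]
 disc [ 0.505977   -0.02662289]
n [ 0.6299396  -0.16197671  0.75956543] 1085 1248 ang 0.7081515994063626
((0.0006073489785194397, 0.0019078254699707031), (0.19829954206943512, 0.17193758487701416), 89.72099304199219)
[[0.5875, 0.3212, 0.0774], [0.5453, 0.1545, 0.0769], [0.3992, 0.1911, 0.2058], [0.4414, 0.3578, 0.2064]]
h [-0.24902984 -0.96849581  0.        ] yaw -104.42011075261382
[array([0.4303, 0.271 , 0.198 ]), array([0.4298, 0.2716, 0.199 ])]
```

Guard angle is about 0.71 rad and fixture yaw about -14.4°. The hinge is at about (0.558, 0.238). Knob axis is (0.502, -0.024) with the bar at -9°. I'm now raising the tool, closing the fingers and aligning with the hinge.

>>> {"fn": "drive_tool", "kwargs": {
  "moves": [
    {"delta_pos":[0,0,-20],"turn":0.18,"claw":0},
    {"delta_pos":[0,0,-20],"turn":0.18,"claw":0},
    {"delta_pos":[0,0,-20],"turn":0.18,"claw":0},
    {"delta_pos":[-22,50,0],"turn":0,"claw":0},
    {"delta_pos":[-22,50,0],"turn":0,"claw":0},
    {"delta_pos":[-22,50,0],"turn":0,"claw":0},
    {"delta_pos":[-22,50,0],"turn":0,"claw":0},
    {"delta_pos":[-22,50,0],"turn":0,"claw":0},
    {"delta_pos":[-22,50,0],"turn":0,"claw":0},
    {"delta_pos":[-22,50,0],"turn":0,"claw":0},
    {"delta_pos":[-22,50,0],"turn":0,"claw":0}
  ]
}}

```text
time_s: 1.48
tcp_pos: [0.4486, -0.2537, 0.2823]
ee_rot: [[-0.969, 0.248, -0.0], [0.248, 0.969, 0.0], [0.0, 0.0, -1.0]]
wrist_force: [1.6, -0.1, 0.6]
gripper_width: 0.003
gripper_force: 0.0
```

>>> {"fn": "drive_tool", "kwargs": {
  "moves": [
    {"delta_pos":[14.5,50.5,3],"claw":0},
    {"delta_pos":[14.5,50.5,3],"claw":0},
    {"delta_pos":[14.5,50.5,3],"claw":0},
    {"delta_pos":[14.5,50.5,3],"claw":0},
    {"delta_pos":[14.5,50.5,3],"claw":0},
    {"delta_pos":[14.5,50.5,3],"claw":0},
    {"delta_pos":[14.5,50.5,3],"claw":0},
    {"delta_pos":[14.5,50.5,3],"claw":0},
    {"delta_pos":[14.5,50.5,3],"claw":0},
    {"delta_pos":[14.5,50.5,3],"claw":0},
    {"delta_pos":[0,0,0],"claw":0}
  ]
}}

```text
invalid input
```

Probably needs "turn" in every row.

>>> {"fn": "drive_tool", "kwargs": {
  "moves": [
    {"delta_pos":[14.5,50.5,3],"turn":0,"claw":0},
    {"delta_pos":[14.5,50.5,3],"turn":0,"claw":0},
    {"delta_pos":[14.5,50.5,3],"turn":0,"claw":0},
    {"delta_pos":[14.5,50.5,3],"turn":0,"claw":0},
    {"delta_pos":[14.5,50.5,3],"turn":0,"claw":0},
    {"delta_pos":[14.5,50.5,3],"turn":0,"claw":0},
    {"delta_pos":[14.5,50.5,3],"turn":0,"claw":0},
    {"delta_pos":[14.5,50.5,3],"turn":0,"claw":0},
    {"delta_pos":[14.5,50.5,3],"turn":0,"claw":0},
    {"delta_pos":[14.5,50.5,3],"turn":0,"claw":0},
    {"delta_pos":[0,0,0],"turn":0,"claw":0}
  ]
}}

```text
time_s: 2.85
tcp_pos: [0.4324, 0.2725, 0.2513]
ee_rot: [[-0.97, 0.245, -0.002], [0.245, 0.97, -0.001], [0.001, -0.002, -1.0]]
wrist_force: [-0.2, -1.2, 0.1]
gripper_width: -0.001
gripper_force: 0.0
```

>>> {"fn": "drive_tool", "kwargs": {
  "moves": [
    {"delta_pos":[0,0,20],"turn":0,"claw":0},
    {"delta_pos":[0,0,15],"turn":0,"claw":0},
    {"delta_pos":[0,0,10],"turn":0,"claw":0},
    {"delta_pos":[15,0,18],"turn":0,"claw":0},
    {"delta_pos":[10.5,0,18],"turn":0,"claw":0},
    {"delta_pos":[8.5,0,17],"turn":0,"claw":0},
    {"delta_pos":[7,0,18],"turn":0,"claw":0},
    {"delta_pos":[5.5,0,17],"turn":0,"claw":0},
    {"delta_pos":[3.5,0,18],"turn":0,"claw":0},
    {"delta_pos":[0,0,0],"turn":0,"claw":0}
  ]
}}

```text
time_s: 4.1
tcp_pos: [0.3841, 0.2813, 0.1007]
ee_rot: [[-0.969, 0.249, -0.002], [0.249, 0.969, -0.002], [0.001, -0.003, -1.0]]
wrist_force: [-0.1, -0.1, -0.5]
gripper_width: 0.006
gripper_force: 0.0
```

>>> {"fn": "drive_tool", "kwargs": {
  "moves": [
    {"delta_pos":[1,0,8],"turn":0,"claw":0},
    {"delta_pos":[1,0,7],"turn":0,"claw":0},
    {"delta_pos":[0,0,3],"turn":0,"claw":0},
    {"delta_pos":[0,0,2],"turn":0,"claw":0}
  ]
}}

```text
time_s: 4.6
tcp_pos: [0.3826, 0.2827, 0.0814]
ee_rot: [[-0.969, 0.249, -0.0], [0.249, 0.969, -0.0], [0.0, -0.0, -1.0]]
wrist_force: [-0.2, 0.2, 1.8]
gripper_width: 0.004
gripper_force: 0.3
```

Run:
```python
from h import *
c,W,d=cap("scene");save("s1.png",cv2.resize(c[120:250,360:500],None,fx=4,fy=4))
m=np.zeros(c.shape[:2],bool);m[130:245,380:480]=1
hsv=cv2.cvtColor(c,cv2.COLOR_RGB2HSV);H,S,V=[hsv[...,i] for i in range(3)]
P=W[m&(H>18)&(H<30)&(S>170)&(V>150)&(W[...,2]>.06)];f=np.array([.9685,-.249])
x=P[:,:2]@f;print(len(P),np.median(P[:,2]),np.polyfit(x,P[:,2],1),np.percentile(P[:,2],[5,95]))
print(monitor.sense()["wrist_force"])
```

```text
345 0.08116088986676018 [0.00557467 0.07863594] [0.07628984 0.08505638]
[-0.50249962  0.12090411  0.32498651]
```

View pics/s1.png

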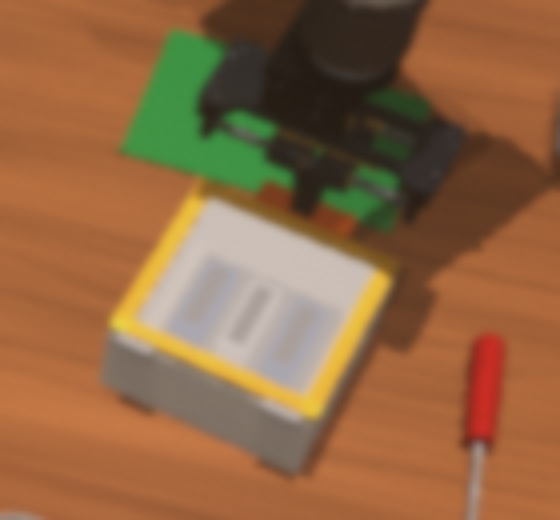

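The picture shows the guard lying almost flat on the rim, with the fingers on the tab at about crop (310,200). I'll press until it stops.

>>> {"fn": "drive_tool", "kwargs": {
  "moves": [
    {"delta_pos":[0,0,1],"turn":0,"claw":0},
    {"delta_pos":[0,0,1],"turn":0,"claw":0},
    {"delta_pos":[0,0,0],"turn":0,"claw":0}
  ]
}}

```text
time_s: 5.03
tcp_pos: [0.3827, 0.2828, 0.0812]
ee_rot: [[-0.969, 0.248, 0.001], [0.248, 0.969, 0.0], [-0.001, 0.0, -1.0]]
wrist_force: [-4.6, -1.4, 12.3]
gripper_width: 0.003
gripper_force: 6.1
```

>>> {"fn": "drive_tool", "kwargs": {
  "moves": [
    {"delta_pos":[0,0,-20],"turn":0,"claw":0},
    {"delta_pos":[0,0,-50],"turn":0,"claw":0},
    {"delta_pos":[0,0,-52],"turn":0,"claw":0},
    {"delta_pos":[-27.3,-38.3,0],"turn":0,"claw":1},
    {"delta_pos":[-27.3,-38.3,0],"turn":0,"claw":1},
    {"delta_pos":[-27.3,-38.3,0],"turn":0,"claw":1},
    {"delta_pos":[-27.3,-38.3,0],"turn":0,"claw":1},
    {"delta_pos":[-27.3,-38.3,0],"turn":0,"claw":1},
    {"delta_pos":[-27.3,-38.3,0],"turn":0,"claw":1},
    {"delta_pos":[-27.3,-38.3,0],"turn":0,"claw":1},
    {"delta_pos":[0,0,0],"turn":-0.09,"claw":1},
    {"delta_pos":[0,0,0],"turn":0,"claw":1}
  ]
}}

```text
time_s: 6.52
tcp_pos: [0.5009, -0.0251, 0.2013]
ee_rot: [[-0.987, 0.163, -0.001], [0.163, 0.987, -0.0], [0.001, -0.0, -1.0]]
wrist_force: [-0.6, 0.7, 0.3]
gripper_width: 0.941
gripper_force: 0.0
```

Run:
```python
from h import *
c,W,d=cap("scene");save("s2.png",cv2.resize(c[100:250,290:490],None,fx=4,fy=4))
s=monitor.sense();print(s["joints"],s["tcp_pos"],s["ee_rot"][:,1])
m=np.zeros(c.shape[:2],bool);m[130:245,380:480]=1
hsv=cv2.cvtColor(c,cv2.COLOR_RGB2HSV);H,S,V=[hsv[...,i] for i in range(3)]
P=W[m&(H>18)&(H<30)&(S>170)&(V>150)&(W[...,2]>.06)];f=np.array([.9685,-.249])
x=P[:,:2]@f;print(len(P),np.median(P[:,2]),np.polyfit(x,P[:,2],1))
```

```text
[ 1.57639541e+01  1.10311978e+01 -1.83912525e+01 -6.76474740e-03
 -6.05988633e+01 -1.15104503e+02] [ 0.50088971 -0.02461514  0.20137684] [ 1.62359388e-01  9.86731688e-01 -6.47020145e-05]
418 0.08094583832238 [-0.00137242  0.08130573]
```

View pics/s2.png

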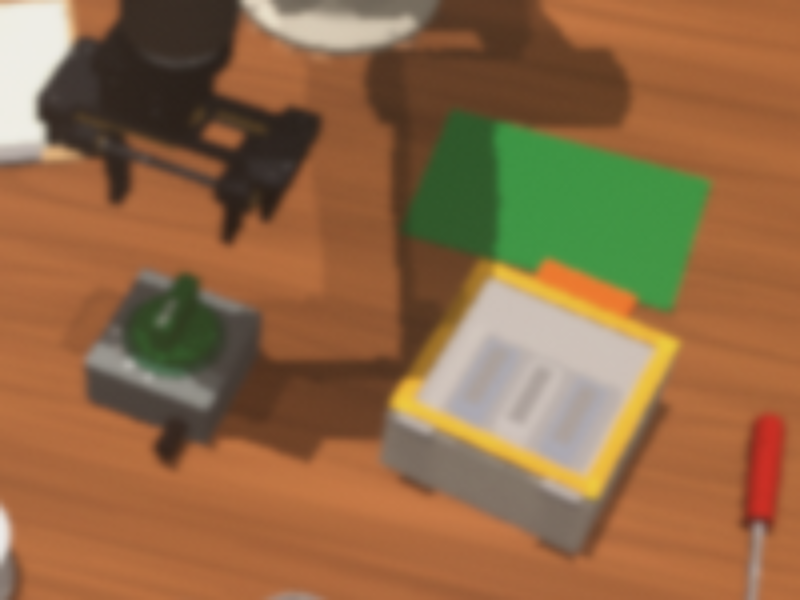

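The guard stays shut, at right in the crop around (540,390), and the gripper is above the green knob. Joint 6 is at -115° and would pass its range when turning clockwise, so I'll flip the gripper by half a turn first.

>>> {"fn": "drive_tool", "kwargs": {
  "moves": [
    {"delta_pos":[0,0,0],"turn":-0.175,"claw":1},
    {"delta_pos":[0,0,0],"turn":-0.175,"claw":1},
    {"delta_pos":[0,0,0],"turn":-0.175,"claw":1},
    {"delta_pos":[0,0,0],"turn":-0.175,"claw":1},
    {"delta_pos":[0,0,0],"turn":-0.175,"claw":1},
    {"delta_pos":[0,0,0],"turn":-0.175,"claw":1},
    {"delta_pos":[0,0,0],"turn":-0.175,"claw":1},
    {"delta_pos":[0,0,0],"turn":-0.175,"claw":1},
    {"delta_pos":[0,0,0],"turn":-0.175,"claw":1},
    {"delta_pos":[0,0,0],"turn":-0.175,"claw":1},
    {"delta_pos":[0,0,0],"turn":-0.175,"claw":1},
    {"delta_pos":[0,0,0],"turn":-0.175,"claw":1}
  ]
}}

```text
time_s: 8.07
tcp_pos: [0.5009, -0.0236, 0.2017]
ee_rot: [[0.365, -0.931, 0.0], [-0.931, -0.365, 0.0], [-0.0, -0.0, -1.0]]
wrist_force: [0.1, -0.5, 0.3]
gripper_width: 0.999
gripper_force: 0.0
```

>>> {"fn": "drive_tool", "kwargs": {
  "moves": [
    {"delta_pos":[0,0,0],"turn":-0.175,"claw":1},
    {"delta_pos":[0,0,0],"turn":-0.175,"claw":1},
    {"delta_pos":[0,0,0],"turn":-0.175,"claw":1},
    {"delta_pos":[0,0,0],"turn":-0.175,"claw":1},
    {"delta_pos":[0,0,0],"turn":-0.175,"claw":1},
    {"delta_pos":[0,0,0],"turn":-0.167,"claw":1},
    {"delta_pos":[0,0,0],"turn":0,"claw":1}
  ]
}}

```text
time_s: 8.95
tcp_pos: [0.5009, -0.0238, 0.2017]
ee_rot: [[0.987, -0.162, 0.0], [-0.162, -0.987, 0.0], [0.0, -0.0, -1.0]]
wrist_force: [-0.1, 0.4, 0.9]
gripper_width: 0.997
gripper_force: 0.0
```

Run:
```python
from h import *
s=monitor.sense();print(s["joints"],s["tcp_pos"],s["ee_rot"].round(3))
```

```text
[ 1.58628691e+01  1.09999956e+01 -1.83878369e+01 -2.20603234e-03
 -6.06014994e+01  6.48369834e+01] [ 0.50093772 -0.02377068  0.20166869] [[ 0.987 -0.162  0.   ]
 [-0.162 -0.987  0.   ]
 [ 0.    -0.    -1.   ]]
```

>>> {"fn": "drive_tool", "kwargs": {
  "moves": [
    {"delta_pos":[1,0,40],"turn":0,"claw":1},
    {"delta_pos":[0,0,40],"turn":0,"claw":1},
    {"delta_pos":[0,0,27],"turn":0,"claw":1},
    {"delta_pos":[0,0,20],"turn":0,"claw":1},
    {"delta_pos":[0,0,0],"turn":0,"claw":1},
    {"delta_pos":[0,0,0],"turn":0,"claw":0.4},
    {"delta_pos":[0,0,0],"turn":0,"claw":0},
    {"delta_pos":[0,0,0],"turn":0,"claw":0},
    {"delta_pos":[0,0,0],"turn":0,"claw":0},
    {"delta_pos":[0,0,0],"turn":0,"claw":0}
  ]
}}

```text
time_s: 10.2
tcp_pos: [0.5021, -0.0246, 0.0747]
ee_rot: [[0.987, -0.16, 0.0], [-0.16, -0.987, 0.0], [0.0, -0.0, -1.0]]
wrist_force: [-0.0, -0.4, -0.2]
gripper_width: 0.517
gripper_force: 0.0
```

>>> {"fn": "drive_tool", "kwargs": {
  "moves": [
    {"delta_pos":[0,0,0],"turn":0,"claw":0},
    {"delta_pos":[0,0,0],"turn":0,"claw":0},
    {"delta_pos":[0,0,0],"turn":0,"claw":0},
    {"delta_pos":[0,0,0],"turn":0,"claw":0}
  ]
}}

```text
time_s: 10.7
tcp_pos: [0.5021, -0.0246, 0.0745]
ee_rot: [[0.987, -0.16, -0.0], [-0.16, -0.987, 0.0], [-0.0, -0.0, -1.0]]
wrist_force: [1.2, 0.5, 0.0]
gripper_width: 0.205
gripper_force: 30.0
```

>>> {"fn": "drive_tool", "kwargs": {
  "moves": [
    {"delta_pos":[0,0,0],"turn":0.12,"claw":0},
    {"delta_pos":[0,0,0],"turn":0.12,"claw":0},
    {"delta_pos":[0,0,0],"turn":0.12,"claw":0},
    {"delta_pos":[0,0,0],"turn":0.12,"claw":0},
    {"delta_pos":[0,0,0],"turn":0.12,"claw":0},
    {"delta_pos":[0,0,0],"turn":0.12,"claw":0},
    {"delta_pos":[0,0,0],"turn":0.12,"claw":0},
    {"delta_pos":[0,0,0],"turn":0.12,"claw":0},
    {"delta_pos":[0,0,0],"turn":0.12,"claw":0},
    {"delta_pos":[0,0,0],"turn":0.08,"claw":0},
    {"delta_pos":[0,0,0],"turn":0,"claw":0}
  ]
}}

```text
time_s: 12.08
tcp_pos: [0.5017, -0.0249, 0.0745]
ee_rot: [[0.249, -0.969, -0.001], [-0.969, -0.249, -0.001], [0.0, 0.001, -1.0]]
wrist_force: [-1.5, -0.5, 0.4]
gripper_width: 0.205
gripper_force: 30.0
```

Run:
```python
from h import *
s=monitor.sense();print(s["moment"],s["wrist_force"],np.degrees(np.arctan2(s["ee_rot"][1,0],s["ee_rot"][0,0])))
```

```text
[-0.27794598  0.27043929  0.19505432] [-1.49769517 -0.46769884  0.40966843] -75.58819852374363
```

>>> {"fn": "drive_tool", "kwargs": {
  "moves": [
    {"delta_pos":[0,0,0],"turn":0.04,"claw":0},
    {"delta_pos":[0,0,0],"turn":0.02,"claw":0},
    {"delta_pos":[0,0,0],"turn":0.02,"claw":0},
    {"delta_pos":[0,0,0],"turn":0,"claw":0}
  ]
}}

```text
time_s: 12.58
tcp_pos: [0.5017, -0.0249, 0.0745]
ee_rot: [[0.171, -0.985, -0.001], [-0.985, -0.171, -0.001], [0.001, 0.001, -1.0]]
wrist_force: [-1.0, -1.8, 0.6]
gripper_width: 0.204
gripper_force: 30.0
```

Run:
```python
from h import *
s=monitor.sense();print(s["moment"],s["wrist_force"],np.degrees(np.arctan2(s["ee_rot"][1,0],s["ee_rot"][0,0])))
```

```text
[-0.60529854  0.54527876  0.72606838] [-1.03458273 -1.80011538  0.63205796] -80.15350653475316
```

At the stop: the moment jumped from 0.20 to 0.73 N m. Hold for a second, then release.

>>> {"fn": "drive_tool", "kwargs": {
  "moves": [
    {"delta_pos":[0,0,0],"turn":0,"claw":0},
    {"delta_pos":[0,0,0],"turn":0,"claw":0},
    {"delta_pos":[0,0,0],"turn":0,"claw":0},
    {"delta_pos":[0,0,0],"turn":0,"claw":0},
    {"delta_pos":[0,0,0],"turn":0,"claw":0},
    {"delta_pos":[0,0,0],"turn":0,"claw":0},
    {"delta_pos":[0,0,0],"turn":0,"claw":0},
    {"delta_pos":[0,0,0],"turn":0,"claw":0},
    {"delta_pos":[0,0,0],"turn":0,"claw":1},
    {"delta_pos":[0,0,0],"turn":0,"claw":1},
    {"delta_pos":[0,0,0],"turn":0,"claw":1},
    {"delta_pos":[0,0,0],"turn":0,"claw":1}
  ]
}}

```text
time_s: 14.08
tcp_pos: [0.5032, -0.0242, 0.0748]
ee_rot: [[0.169, -0.986, 0.002], [-0.986, -0.169, 0.001], [-0.0, -0.003, -1.0]]
wrist_force: [-0.7, -3.1, 0.1]
gripper_width: 0.576
gripper_force: 0.8
```

>>> {"fn": "drive_tool", "kwargs": {
  "moves": [
    {"delta_pos":[0,0,0],"turn":0,"claw":1},
    {"delta_pos":[0,0,0],"turn":0,"claw":1},
    {"delta_pos":[0,0,0],"turn":0,"claw":1},
    {"delta_pos":[0,0,0],"turn":0,"claw":1},
    {"delta_pos":[0,0,0],"turn":0,"claw":1},
    {"delta_pos":[0,0,0],"turn":0,"claw":1}
  ]
}}

```text
time_s: 14.82
tcp_pos: [0.5021, -0.0246, 0.0745]
ee_rot: [[0.169, -0.986, 0.0], [-0.986, -0.169, 0.0], [-0.0, -0.0, -1.0]]
wrist_force: [0.2, -0.7, -0.4]
gripper_width: 0.996
gripper_force: 0.0
```

>>> {"fn": "drive_tool", "kwargs": {
  "moves": [
    {"delta_pos":[0,0,-30],"turn":0,"claw":1},
    {"delta_pos":[0,0,-50],"turn":0,"claw":1},
    {"delta_pos":[0,0,-50],"turn":0,"claw":1},
    {"delta_pos":[0,40,-30],"turn":0,"claw":1},
    {"delta_pos":[0,40,0],"turn":0,"claw":1},
    {"delta_pos":[0,20,0],"turn":0,"claw":1},
    {"delta_pos":[0,0,0],"turn":0,"claw":1}
  ]
}}

```text
time_s: 15.7
tcp_pos: [0.4028, -0.0417, 0.2348]
ee_rot: [[0.169, -0.986, 0.001], [-0.986, -0.169, 0.0], [-0.0, -0.001, -1.0]]
wrist_force: [0.6, -0.2, -0.4]
gripper_width: 1.0
gripper_force: 0.0
```

Run:
```python
from h import *
c,W,d=cap("scene");save("s3.png",c)
g=np.zeros(c.shape[:2],bool);g[160:210,310:360]=1
hsv=cv2.cvtColor(c,cv2.COLOR_RGB2HSV);H,S,V=[hsv[...,i] for i in range(3)]
B=W[g&(H>45)&(H<85)&(S>90)&(W[...,2]>.092)|g&(S<90)&(W[...,2]>.094)&(W[...,2]<.11)]
print(len(B),cv2.minAreaRect(B[:,:2].astype(np.float32)))
m=np.zeros(c.shape[:2],bool);m[130:245,380:480]=1
P=W[m&(H>18)&(H<30)&(S>170)&(V>150)&(W[...,2]>.06)];print(len(P),np.median(P[:,2]),np.polyfit(P[:,:2]@[.9685,-.249],P[:,2],1))
```

```text
88 ((0.5043081045150757, -0.02466415800154209), (0.018209263682365417, 0.05801531672477722), 81.072509765625)
483 0.0808449543637928 [0.00231022 0.07983964]
```

View pics/s3.png

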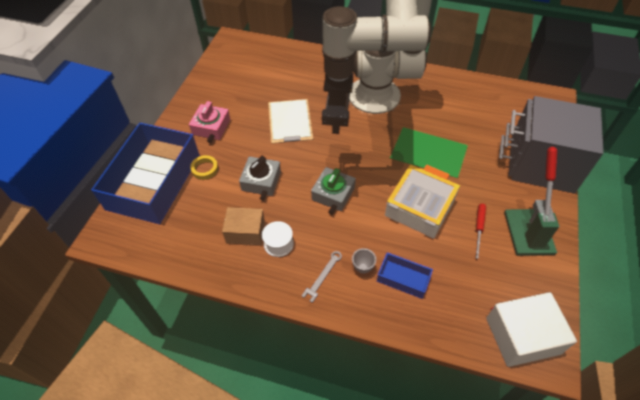

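The picture shows the guard shut at (425,200) and the green knob back at its home angle at (334,183). The mode knob at (260,172) and the loose things have not moved.

```bash
python3 -c "
from h import *
print(ticket.finish_job())"
```

```text
the job is handed in; nothing more can be done
None
```

I closed the guard fully, turned the green start knob to its stop, held it there for about a second and let it spring back home; the job is handed in at about 16 s, though no verdict was returned.

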